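Clamp a book block in the cam clamp for spine gluing

TASK

Put the loose book block, spine up, into the mouth of the cam clamp and slide it along the bed, under the lever, fully home against the end stop. Then swing the cam's lever round, the way that the glue jar leaves free, until the cam's high point bears squarely on the sprung jaw and the block is held tight. Do not shift the jar, the tape roll, the carton or the hammer.

Things in the scene. Friction and masses are not known exactly. Their poses are not given: they have to be found in the camera images.
- jig: Cam clamp of dark iron and steel, fixed to the bench, placed and turned anew each run. Origin: on the bench surface at the cam's upright pivot. x runs from the pivot across jaw and channel to the fence; z up. Numbers below are mm in this frame. Cam plate x -40..40, y -38..38; bed x 40..112, y -165..45; both tops at z 12. The block slides on the bed along +y.
- mouth (a point): Mouth of the channel, on the bed (x 70.5, y -37, z 12). Channel 41 wide while slack: wooden pad (face x 50, y -25..25, top z 52) to fence (face x 91, y -25..45, top z 48). Lead-ins flare 6 mm each side from y -25 to -37. The lever overhangs the channel at z 68, so set the block on the bed before the mouth, clear of lever and pin, and slide it in.
- end_stop (a point): Middle of the end stop's face at the far end of the channel: x 73, y 25, z 28; the stop spans x 55..91, top z 45.
- book_home (a point): Where the block's centre lies when it is home against the end stop and clamped to the fence: x 73, y -30, z 37 in the clamp's frame.
- book_center (a point): Centre of the loose book block of white paper, 36 (its x) by 110 (its y) by 50 high (its z), about 180 g, standing on the bench, spine (with thread lines) up. Either end may go first; its length lies along the channel (clamp's y).
- book: The same book block; origin at the centre of its underside.
- cam (a joint): Angle of cam and lever about the upright pivot, rad, counter-clockwise from above, free from -4.4 to 4.4. 0: lever along the clamp's +x (over jaw and channel), high point away from the jaw. +3.14 or -3.14: lever along -x, high point on the jaw. Starts at -0.6 to 0.6. Stays where it is left; takes 2 to 3 N at the pin. The cam is a disc of radius 22, 10 off the pivot.
- lever_pin (a point): Middle of the upright steel handle pin at the lever's end: 12 mm diameter, z 76..106, 65 mm from the pivot. Lever bar below it 14 wide, z 68..76, out to 70 mm. The pin can be pushed round its circle from the side by shut fingers with their tips at z 80 to 90.
- cam_high (a point): The cam's high point, on its rim 32 mm from the pivot, opposite to the lever, z 30. It bears squarely on the jaw at x 32, y 0 in the clamp's frame.
- jaw (a joint): Travel of the sprung steel jaw (the follower) towards the fence, m: 0 slack, 0.010 with the high point on it. Jaw plate y -25..25, top z 56, its cam-side face at x 22 when slack. It begins to move when the lever is about 1.57 rad short of the high-point position.
- pad: Wooden pad carried by the jaw on springs (1500 N/m), 10 thick, 50 long, 38 high; clamped, it presses the block on the fence with about 6 to 9 N. Its origin is not a useful point.
- jar_mid (a point): Centre of the glue jar (bystander), radius 27, 98 high, upright. It stands on the bench beside the cam plate, within the circle that the lever sweeps, near x -30, y +73 or y -73 in the clamp's frame (changes from run to run): the lever cannot pass on that side.
- tape_mid (a point): Centre of a flat roll of tape (bystander), radius 29, 22 high, at the like place on the other side; lever and fingertips pass above it.
- carton_mid (a point): Centre of a small white carton (bystander) 90 by 60 by 40 high on the bench, to the right.
- hammer: A hammer lying on the bench at the left (bystander).
There are look-alikes about, which are no part of the job. What is shaped like the book but orange or turquoise is not meant.

How it is judged:
On the way:
1. the book block stands home against the end stop, between pad and fence, while the jaw is still slack (y of book_center in the frame of jig between -0.036 and -0.026 m and x of book_center in the frame of jig between 0.064 and 0.078 m and z of book_center in the frame of jig between 0.033 and 0.041 m and angle between book_center's own z axis and vertical below 0.1 rad and angle between the y axis of book_center and the y axis of jig, either way round below 0.12 rad and value of joint jaw below 0.002 m), for 0.2 s.
At the end, for the whole second after the job is handed in: The cam's high point bears on the jaw within about 14 degrees of square, the jaw is pushed out by more than 8.5 mm, the pad presses the block with more than 3 N, and the block stands upright between pad and fence within 6 mm of the end stop; all at rest (y of book_center in the frame of jig between -0.036 and -0.026 m and x of book_center in the frame of jig between 0.064 and 0.078 m and z of book_center in the frame of jig between 0.033 and 0.041 m and angle between book_center's own z axis and vertical below 0.1 rad and angle between the y axis of book_center and the y axis of jig, either way round below 0.12 rad and x of cam_high in the frame of jig above 0.031 m and value of joint jaw above 0.0085 m and contact force between pad and book above 3 N and linear speed of book below 0.01 m/s and velocity of joint cam between -0.05 and 0.05 rad/s); the robot touches nothing.
It fails at once if the glue jar is shifted by more than 15 mm (distance of jar_mid from where it was at the start of the episode above 0.015 m).
It fails at once if the tape roll is shifted by more than 15 mm (distance of tape_mid from where it was at the start of the episode above 0.015 m).
It fails at once if the carton is shifted by more than 15 mm (distance of carton_mid from where it was at the start of the episode above 0.015 m).
It fails at once if the hammer is shifted by more than 15 mm (distance of hammer from where it was at the start of the episode above 0.015 m).
It fails at once if the glue jar is tipped (angle between jar_mid's own z axis and vertical above 0.35 rad).
It also fails if it takes over 64 s, if anything falls off the work surface, if the arm or the gripper's body presses on something with over 40 N, if the wrist force passes 120 N, or if a joint passes its speed limit or range.

ROBOT

A 6-joint arm with a two-finger parallel gripper is mounted at the origin on the work surface. World frame = base frame: x ahead of the robot, y to its left, z up, the work surface at z = 0. Lengths are in m, angles in rad, forces in N, time in s.
With the tool pointing down it reaches from about 0.275 to 0.85 m from the base axis. Payload 5.2 kg.
Tool frame: the origin (TCP) lies at the very end of the fingers, on their centre line; the grasp point (between the pads) lies 19 mm behind it (manip.grip_depth is the z of the grasp point in the tool frame, in m); z points along the fingers, y is the line along which they close (so a half turn about z gives the same grasp; the last joint's range is limited). The gripper opens to 85 mm and grips with 20 to 120 N. Pads are 22 mm wide; open, the fingers measure 114 mm over their backs; the gripper's body (76 mm by 85 mm) begins 54 mm behind the grasp point. The pads swing forward as they close: fully open they stand 13 mm farther back than shut.
Start: joints at [-1.512, 0.259, 1.535, -0, 1.348, -0.203], TCP at [0.142, -0.531, 0.231] pointing down, gripper open.
Joint ranges: [-3.14, 3.14], [-0.91, 2.08], [0.19, 2.58], [-1.22, 4.36], [0.22, 2.71], [-3.12, 3.12]. Speed limits (rad/s): [2.57, 2.57, 3.14, 3.14, 3.14, 3.14].

INTERFACE

Orientations are given as a unit quaternion [x, y, z, w].
In Python, from cell import manip, snapshot, camera_model, sign_off, find_in, cut_out, place_of gives the robot as it stands. Calls block until the motion is done:
- manip.move_ptp(position, orientation): joint-space move of the TCP to a pose.
- manip.movel(position, attitude=None, max_speed=0.15): straight line of the TCP; attitude=None keeps the orientation; max_speed is the mean speed in m/s.
- manip.move_joints(angles): joint-space move.
- manip.open_gripper() and manip.grasp(grasp_force=None): open the fingers fully, or close them until they stop; grasp_force is the grip in N (None keeps the last).
- manip.dwell(seconds).
- manip.solve_ik(position, orientation): joint angles nearest the present ones, or None.
- snapshot(name): name is "scene" or "top"; returns (picture, depth): 480x640x3 uint8, blue, green, red; 480x640 float32, m along the optical axis (not along the pixel's ray), 0 where there is no reading.
- camera_model(name): a dict with "camera_matrix" (3x3 intrinsics, pixels), "T" (4x4, takes a point from camera to world coordinates). Camera axes: x right, y down, z forward; pixel columns grow to the right and rows downward; lengths in m; the calibration is good to about 2 mm. A picture is of the moment at which its call begins. camera_model takes no time and is no camera call.
A pose or a line that the arm cannot do raises manip.MotionError and nothing moves.
- sign_off(): hands the job in; it is judged then, once.
Trained networks look in the newest picture that a camera, given by its name, has taken for a name from the list of things; names that differ only in an ending like _2 or _b are one class to them, and where a whole thing is asked for, a point or a joint stands for the part that bears it (a point fixed in the world has none). Each returns a list of dicts, best first, with "p" (0 to 1); they miss things now and then, are a little off and sometimes report something else, mostly with a low value. They report only what shows in the picture. A call takes as long as a camera call. They do not tell look-alikes from the thing itself.
- find_in(camera, label): "extent" ([left, top, right, bottom] in pixels, round what is visible of it).
- cut_out(camera, label): "pixels" (480x640 bool, what is visible of it) and "extent" ([left, top, right, bottom] in pixels, round what is visible of it).
- place_of(camera, label): "at" ([column, row] in pixels: a listed point, or the origin of a listed thing).
Readings, each from a call of its own:
- manip.get_clock(): time.
- manip.get_q(): joint angles.
- manip.get_qvel(): joint speeds.
- manip.get_joint_efforts(): joint torques, N m.
- manip.get_tool_pos(): TCP position.
- manip.get_orientation(): TCP orientation.
- manip.get_wrist_force(): force on the tool from outside, world axes, zero at the start.
- manip.get_moment(): the same for the moment, N m.
- manip.get_finger_gap(): finger opening in m.
- manip.get_gripper_force(): force on a finger pad.
Only numpy, scipy, OpenCV 4.12 (cv2) and the standard library are available. Lean on these libraries where they do the work, as an engineer would, in place of code of your own. Each camera call takes 0.05 s, during which the arm holds its last target. There are 200 camera calls.

## Working session

There is one attempt and no reset: what is moved stays moved. The work goes in short steps, each a Python script; the robot and the scene stay as the last script left them, time stands still between calls to the robot, and variables do not carry over. Pictures are saved under pics/ and viewed, at most 10 in all, crops included, and the job is handed in when it is done.

```bash
ls; mkdir -p pics
cat > h.py <<'E'
import numpy as np, cv2
from cell import manip, snapshot, camera_model, sign_off, find_in, cut_out, place_of
def ray(cam,px):
    m=camera_model(cam);K=np.array(m["camera_matrix"]);T=np.array(m["T"])
    d=T[:3,:3]@np.linalg.inv(K)@np.array([px[0],px[1],1.0]);return T[:3,3],d
def at_z(cam,px,z):
    o,d=ray(cam,px);return o+d*(z-o[2])/d[2]
def cloud(cam,depth):
    m=camera_model(cam);K=np.array(m["camera_matrix"]);T=np.array(m["T"])
    v,u=np.mgrid[:480,:640];P=np.stack([(u-K[0,2])/K[0,0]*depth,(v-K[1,2])/K[1,1]*depth,depth],-1)
    return P@T[:3,:3].T+T[:3,3]
E
python3 - <<'E'
from h import *
np.set_printoptions(precision=4,suppress=True)
Z=dict(jig=0,mouth=.012,end_stop=.028,book_home=.037,book_center=.025,book=0,lever_pin=.091,cam_high=.03,jar_mid=.049,tape_mid=.011,carton_mid=.02,hammer=.01)
for c in("top","scene"):
    im,d=snapshot(c);cv2.imwrite(f"pics/{c}0.png",im);np.save(f"pics/{c}0.npy",d)
    print(c,np.array(camera_model(c)["T"])[:3,3])
    for k,z in Z.items():
        for r in place_of(c,k)[:3]:
            print(k,round(r["p"],2),np.round(r["at"]),at_z(c,r["at"],z))
E
```

```text
pics
top [0.452  0.0365 1.0814]
jig 0.95 [299. 219.] [0.5951 0.0868 0.    ]
jig 0.51 [266. 201.] [0.6372 0.163  0.    ]
mouth 0.7 [276. 246.] [0.5309 0.1389 0.012 ]
mouth 0.66 [298. 216.] [0.6013 0.0899 0.012 ]
end_stop 0.73 [306. 251.] [0.5198 0.0707 0.028 ]
end_stop 0.67 [266. 203.] [0.6274 0.1586 0.028 ]
book_home 0.8 [278. 246.] [0.5297 0.1319 0.037 ]
book_center 0.97 [448. 262.] [ 0.4959 -0.2468  0.025 ]
book_center 0.59 [377. 257.] [ 0.5062 -0.0889  0.025 ]
book_center 0.55 [474. 318.] [ 0.3721 -0.2996  0.025 ]
book 0.88 [470. 317.] [ 0.3706 -0.2994  0.    ]
book 0.82 [377. 260.] [ 0.5001 -0.0911  0.    ]
book 0.58 [445. 262.] [ 0.4954 -0.245   0.    ]
lever_pin 0.58 [290. 248.] [0.5212 0.1012 0.091 ]
cam_high 0.72 [297. 204.] [0.6247 0.0895 0.03  ]
jar_mid 0.6 [328. 206.] [0.6165 0.0212 0.049 ]
jar_mid 0.42 [278. 244.] [0.5327 0.1297 0.049 ]
tape_mid 0.7 [264. 202.] [0.6314 0.1672 0.011 ]
carton_mid 0.63 [438. 196.] [ 0.6432 -0.2276  0.02  ]
hammer 0.65 [163. 261.] [0.4984 0.3921 0.01  ]
scene [1.0001 0.6161 0.5474]
jig 0.73 [304. 311.] [0.5924 0.0959 0.    ]
mouth 0.78 [346. 301.] [0.5257 0.1367 0.012 ]
end_stop 0.76 [328. 279.] [0.5165 0.0783 0.028 ]
end_stop 0.42 [311. 333.] [0.6401 0.1726 0.028 ]
book_home 0.57 [345. 290.] [0.5254 0.1344 0.037 ]
book_home 0.48 [313. 335.] [0.6482 0.1874 0.037 ]
book_center 0.92 [246. 221.] [ 0.5027 -0.2321  0.025 ]
book_center 0.79 [273. 196.] [ 0.3759 -0.2992  0.025 ]
book_center 0.64 [281. 246.] [ 0.5099 -0.0829  0.025 ]
book 0.73 [278. 206.] [ 0.3703 -0.2885  0.    ]
book 0.63 [286. 253.] [ 0.4964 -0.0866  0.    ]
book 0.56 [247. 228.] [ 0.499  -0.2405  0.    ]
lever_pin 0.97 [331. 257.] [0.5268 0.0963 0.091 ]
cam_high 0.62 [288. 304.] [0.6239 0.091  0.03  ]
jar_mid 0.93 [269. 274.] [0.6114 0.0146 0.049 ]
jar_mid 0.26 [328. 280.] [0.5382 0.1016 0.049 ]
tape_mid 0.97 [309. 333.] [0.6316 0.1578 0.011 ]
hammer 0.86 [473. 376.] [0.5039 0.3938 0.01  ]
```

Run:
```python
import cv2
a=cv2.imread("pics/top0.png")
cv2.imwrite("pics/top0c.png",cv2.resize(a[150:370,220:510],None,fx=2.7,fy=2.7,interpolation=cv2.INTER_CUBIC))
```

```text
(no output)
```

View pics/top0c.png

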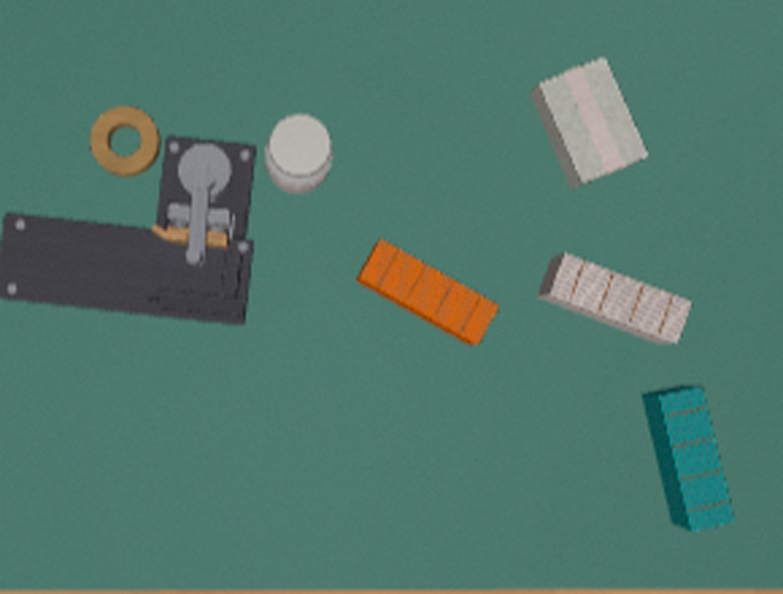

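View pics/scene0.png

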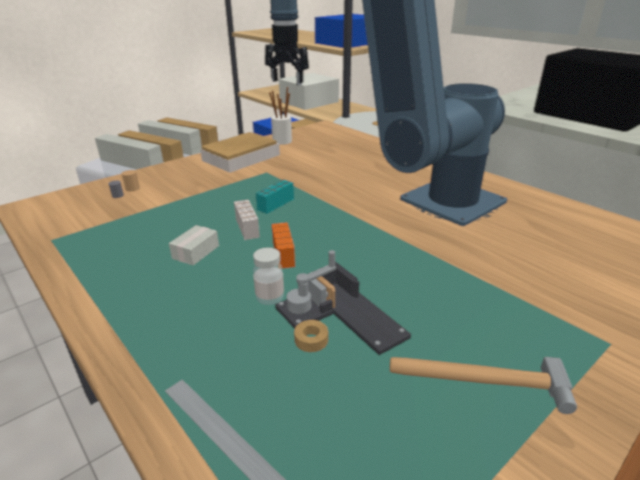

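The target is the white block at top px (448,262); its orange and turquoise look-alikes are at (377,257) and (474,318). The clamp's bed runs left in the top view (jig −y ≈ world +y). The jar is on jig +y, px (328,206), and the tape on −y, so the lever goes clockwise (negative). Next I'll fit the outlines.

```bash
cat > fit.py <<'E'
from h import *
from scipy.optimize import minimize
S=4
JIG=[(-.04,.04,-.038,.038,0,.012),(.04,.112,-.165,.045,0,.012),(.091,.099,-.025,.045,0,.048),(.055,.091,.025,.033,0,.045)]
BOOK=[(-.018,.018,-.055,.055,0,.05)]
def render(cam,boxes,p):
    m=camera_model(cam);K=np.array(m["camera_matrix"]);Ti=np.linalg.inv(np.array(m["T"]))
    c,s=np.cos(p[2]),np.sin(p[2]);out=np.zeros((480*S,640*S),np.uint8)
    for x0,x1,y0,y1,z0,z1 in boxes:
        P=np.array([(c*x-s*y+p[0],s*x+c*y+p[1],z) for x in(x0,x1) for y in(y0,y1) for z in(z0,z1)])
        q=(P@Ti[:3,:3].T+Ti[:3,3])@K.T;q=((q[:,:2]/q[:,2:]+.5)*S*16).astype(np.int32)
        cv2.fillConvexPoly(out,cv2.convexHull(q),1,shift=4)
    return out
def fit(cam,mask,boxes,p0):
    M=cv2.resize(mask.astype(np.float32),None,fx=S,fy=S,interpolation=cv2.INTER_LINEAR)>.5
    ys,xs=np.where(M);sl=np.s_[max(ys.min()-80,0):ys.max()+80,max(xs.min()-80,0):xs.max()+80]
    def f(p):
        R=render(cam,boxes,p)[sl]>0;return -(R&M[sl]).sum()/(R|M[sl]).sum()
    b=None
    sx=np.array(p0)+np.array([[0,0,0],[.012,0,0],[0,.012,0],[0,0,.12]])
    for _ in range(3):
        r=minimize(f,sx[0],method="Nelder-Mead",options=dict(initial_simplex=sx,xatol=1e-4,fatol=1e-5,maxiter=120))
        sx=r.x+np.array([[0,0,0],[.005,0,0],[0,-.005,0],[0,0,-.05]])
    return r.x,-r.fun
def comp(im,seed,extra=None):
    hsv=cv2.cvtColor(im,cv2.COLOR_BGR2HSV).astype(int)
    m=~((hsv[...,0]>65)&(hsv[...,0]<95)&(hsv[...,1]>60))
    if extra is not None:m&=extra(hsv)
    n,l=cv2.connectedComponents(m.astype(np.uint8),connectivity=4)
    return l==l[seed[1],seed[0]]
E
python3 - <<'E'
from fit import *
np.set_printoptions(precision=4,suppress=True)
im=cv2.imread("pics/top0.png");sc=cv2.imread("pics/scene0.png")
mj=comp(im,(255,250));mb=comp(im,(448,262))
print(mj.sum(),mb.sum())
pj,s=fit("top",mj,JIG,[.5975,.088,3.07]);print("jig",pj,s)
pb,s=fit("top",mb,BOOK,[.4959,-.2468,-.35+np.pi/2-np.pi/2+0.0]) if 0 else max((fit("top",mb,BOOK,[.4959,-.2468,a]) for a in(-.35,.35)),key=lambda r:r[1]);print("book",pb,s)
ms=comp(sc,(246,221));print("scene book",ms.sum(),fit("scene",ms,BOOK,pb))
js=comp(sc,(370,320));print("scene jig",js.sum(),fit("scene",js,JIG,pj))
def R(p,b):
    v=cv2.resize(render("top",b,p),(640,480),interpolation=cv2.INTER_NEAREST);return cv2.findContours(v,0,2)[0]
cv2.drawContours(im,R(pj,JIG),-1,(0,0,255),1);cv2.drawContours(im,R(pb,BOOK),-1,(0,0,255),1)
cv2.imwrite("pics/ov.png",cv2.resize(im[150:370,220:510],None,fx=2.7,fy=2.7,interpolation=cv2.INTER_NEAREST))
for nm,w in(("pin",(.5245,.0985)),("jar",(.614,.018)),("tape",(.6315,.162))):
    c,s=np.cos(pj[2]),np.sin(pj[2]);dx,dy=w[0]-pj[0],w[1]-pj[1];print(nm,c*dx+s*dy,-s*dx+c*dy)
E
```

```text
4105 1078
jig [0.5939 0.0942 3.0286] 0.9739399162036074
book [ 0.4985 -0.2427 -0.3734] 0.9634813662807442
scene book 800 (array([ 0.4977, -0.2418, -0.3536]), np.float64(0.9360957785897536))
scene jig 8892 (array([0.5911, 0.0921, 3.0195]), np.float64(0.5563567545913539))
pin 0.06949309473570534 0.003515301142668901
jar -0.02851419052212205 0.07340859149582694
tape -0.029663243949046535 -0.07164632802165123
```

View pics/ov.png

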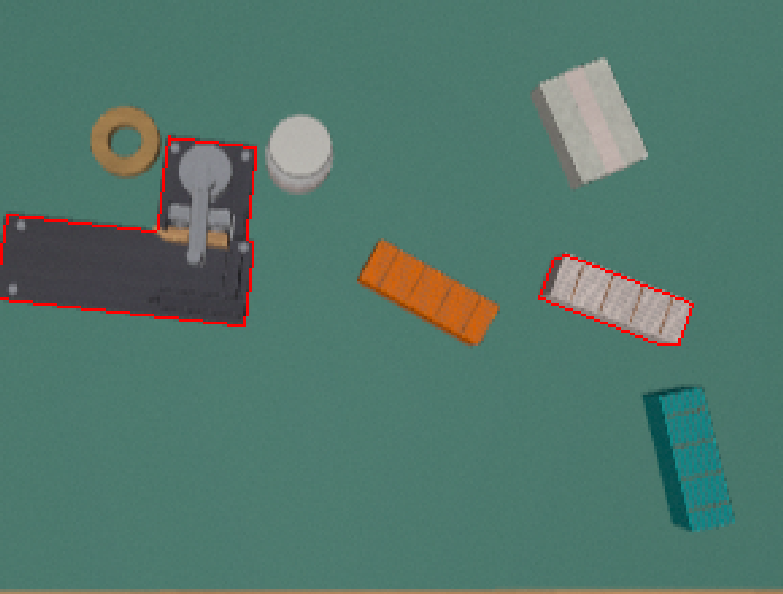

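Both fits agree with the picture: jig (.594,.094, yaw 3.029), book (.498,-.242, yaw -.365). Next step is the pick.

```bash
cat >> h.py <<'E'
from scipy.spatial.transform import Rotation as Rn
J=np.array([.5939,.0942,3.0286])
def jw(x,y,z):
    c,s=np.cos(J[2]),np.sin(J[2]);return [J[0]+(c*x-s*y)/1e3,J[1]+(s*x+c*y)/1e3,z/1e3]
def quat(yaw):
    "tool down, closing line (tool y) at yaw"
    c,s=np.cos(yaw),np.sin(yaw);return Rn.from_matrix(np.array([[-s,c,0],[c,s,0],[0,0,-1]]).T).as_quat().tolist()
def best(p,yaw):
    q0=np.array(manip.get_q());c=[]
    for y in(yaw,yaw+np.pi):
        s=manip.solve_ik(p,quat(y))
        if s is not None:c.append((abs(np.array(s)-q0).max(),y))
    return min(c)[1]
E
python3 - <<'E'
from h import *
b=np.array([.498,-.2423]);yaw=-.365
g=b+.035*np.array([-np.sin(yaw),np.cos(yaw)])
y=best([*g,.15],yaw);print("yaw",y)
# also check place pose reachable w/ same branch
yp=y+(J[2]-np.pi-yaw);print(manip.solve_ik(jw(71,-140,150),quat(yp)),yp)
manip.move_ptp([*g,.14],quat(y));manip.movel([*g,.011],max_speed=.12)
print(manip.get_wrist_force());manip.grasp(60);print(manip.get_finger_gap(),manip.get_wrist_force())
manip.movel([*g,.19],max_speed=.15)
print(manip.get_finger_gap(),manip.get_clock())
im,d=snapshot("scene");cv2.imwrite("pics/s1.png",im[130:330,160:420].repeat(3,0).repeat(3,1))
E
```

```text
yaw -0.365
[ 2.32149131e-01  3.94320689e-01  1.54847732e+00 -4.44089210e-16
  1.19879465e+00  3.45141785e-01] -0.11299265358979316
[-0.58897305 -0.39432622  0.44512816]
0.03528999054233641 [ 0.74037396 -0.13089654  3.21504894]
0.03563218222978094 6.1917
```

View pics/s1.png

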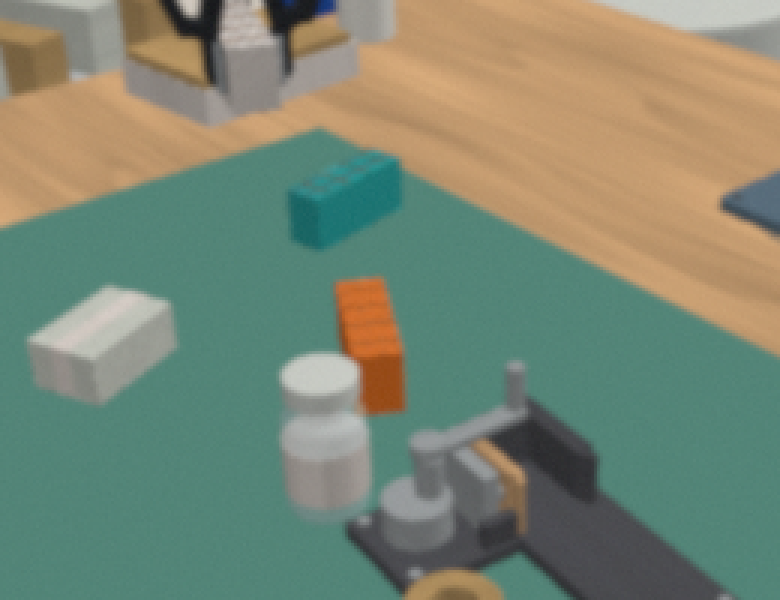

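The book is held by its tail end, gap 35.6 mm. Carrying it to the bed.

Run:
```python
from h import *
yp=J[2]-np.pi
manip.move_ptp(jw(70.5,-140,190),quat(yp));manip.movel(jw(70.5,-140,40),max_speed=.15)
f0=np.array(manip.get_wrist_force())
for z in(30,27,25.5,24.5,23.5,22.5):
    manip.movel(jw(70.5,-140,z),max_speed=.03)
    f=np.array(manip.get_wrist_force())-f0;print(z,f.round(2))
    if f[2]>2.5:break
print(manip.get_tool_pos(),manip.get_clock())
for c in("scene","top"):
    im,d=snapshot(c);cv2.imwrite(f"pics/{c}2.png",im)
a=cv2.imread("pics/scene2.png")[230:370,260:430];b=cv2.imread("pics/top2.png")[170:310,200:370]
cv2.imwrite("pics/c2.png",cv2.resize(np.hstack([a,b]),None,fx=2.3,fy=2.3,interpolation=cv2.INTER_CUBIC))
```

```text
30 [-0.3   1.08 -1.06]
27 [ 0.99  0.87 -1.16]
25.5 [0.34 0.25 0.49]
24.5 [-0.24  0.41  0.11]
23.5 [ 1.16  0.35 -0.85]
22.5 [-1.53 -0.05  7.77]
[0.53975547 0.24129637 0.02350495] 10.7833
```

View pics/c2.png

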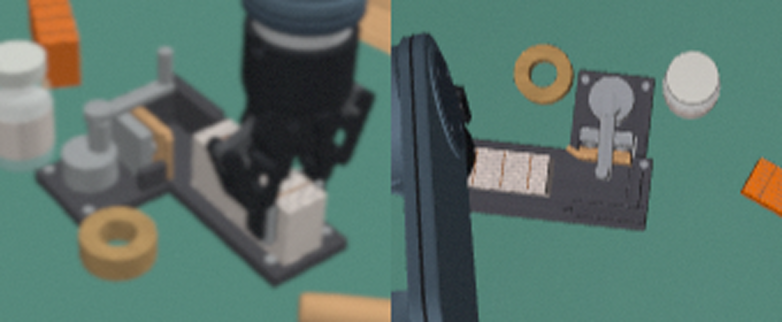

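The block stands on the bed before the mouth, parallel to the channel, with the lever near 0 and clear of it. Sliding it in with force checks.

Run:
```python
from h import *
yp=J[2]-np.pi
manip.movel(jw(70.5,-140,23.7),max_speed=.03)
f0=np.array(manip.get_wrist_force())
R=np.array([[np.cos(J[2]),np.sin(J[2])],[-np.sin(J[2]),np.cos(J[2])]])
for y in(-130,-122,-114,-106,-98,-90,-82,-76):
    manip.movel(jw(70.5,y,23.7),max_speed=.06)
    f=np.array(manip.get_wrist_force())-f0;fj=R@f[:2];print(y,fj.round(2),f[2].round(2))
    if abs(fj).max()>9:break
print(manip.get_tool_pos(),manip.get_clock())
for c in("scene","top"):
    im,d=snapshot(c);cv2.imwrite(f"pics/{c}3.png",im)
a=cv2.imread("pics/scene3.png")[230:370,260:430];b=cv2.imread("pics/top3.png")[170:310,200:370]
cv2.imwrite("pics/c3.png",cv2.resize(np.hstack([a,b]),None,fx=2.3,fy=2.3,interpolation=cv2.INTER_CUBIC))
```

```text
-130 [0.28 1.28] 0.66
-122 [0.58 0.34] -0.4
-114 [-0.23  0.4 ] -0.35
-106 [-0.78  0.29] -0.06
-98 [ 0.07 -0.11] 0.49
-90 [0.07 1.3 ] 0.06
-82 [-0.52  0.8 ] 0.01
-76 [-0.54  0.94] 0.64
[0.53237509 0.17735125 0.02368882] 13.4
```

View pics/c3.png

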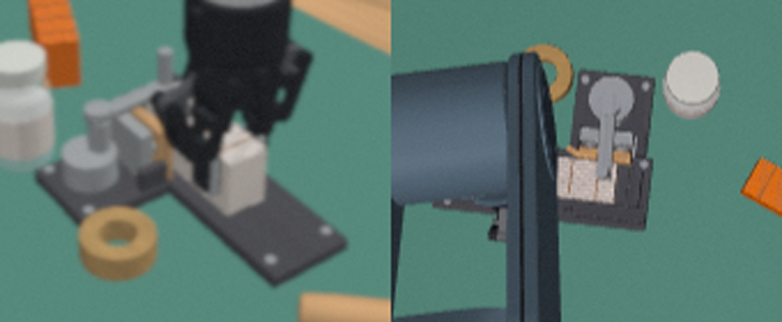

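It's in the channel between pad and fence. Now release, then push it home from behind with shut fingers.

Run:
```python
from h import *
R=np.array([[np.cos(J[2]),np.sin(J[2])],[-np.sin(J[2]),np.cos(J[2])]])
manip.open_gripper();manip.movel(jw(70.5,-76,110),max_speed=.2)
manip.movel(jw(70.5,-145,110),max_speed=.2);manip.grasp(40)
manip.movel(jw(70.5,-145,32),max_speed=.2);manip.movel(jw(70.5,-112,32),max_speed=.15)
f0=np.array(manip.get_wrist_force())
for y in np.arange(-110,-88,1.0):
    manip.movel(jw(70.5,y,32),max_speed=.04)
    f=np.array(manip.get_wrist_force())-f0;fj=R@f[:2];print(y,fj.round(1))
    if abs(fj).max()>7:break
p=np.array(manip.get_tool_pos());print("tool jig y",(R@(p[:2]-J[:2])))
manip.movel(jw(70.5,-125,32),max_speed=.15);manip.movel(jw(70.5,-145,170),max_speed=.25)
manip.move_ptp(jw(140,-60,260),quat(J[2]-np.pi))
print(manip.get_clock())
for c in("scene","top"):
    im,d=snapshot(c);cv2.imwrite(f"pics/{c}4.png",im)
    for k,z in(("lever_pin",.091),("book_center",.037),):
        for r in place_of(c,k)[:2]:
            w=at_z(c,r["at"],z);print(c,k,r["p"],(R@(w[:2]-J[:2])).round(4))
a=cv2.imread("pics/scene4.png")[230:370,260:430];b=cv2.imread("pics/top4.png")[170:310,200:370]
cv2.imwrite("pics/c4.png",cv2.resize(np.hstack([a,b]),None,fx=2.3,fy=2.3,interpolation=cv2.INTER_CUBIC))
```

```text
-110.0 [ 0.4 -0.6]
-109.0 [1.1 0.3]
-108.0 [ 0.7 -0.4]
-107.0 [1.1 1.1]
-106.0 [1.  0.7]
-105.0 [0.9 0.3]
-104.0 [1.3 0.2]
-103.0 [ 1.2 -0.6]
-102.0 [1.1 0.6]
-101.0 [ 1.  -0.1]
-100.0 [ 0.5 -0.5]
-99.0 [1.5 0.5]
-98.0 [1.2 0.4]
-97.0 [ 1.5 -2.5]
-96.0 [ 2.  -5.6]
-95.0 [  1.8 -10.8]
tool jig y [ 0.07037639 -0.09721563]
22.4833
scene lever_pin 0.72 [0.0678 0.0061]
scene book_center 0.77 [ 0.0646 -0.0343]
scene book_center 0.69 [0.171  0.4069]
top lever_pin 0.92 [0.0631 0.0053]
top book_center 0.7 [0.1799 0.4165]
top book_center 0.6 [0.0668 0.1909]
```

View pics/c4.png

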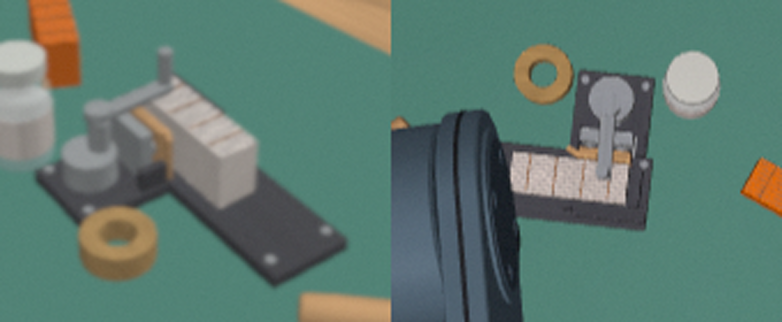

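The block is home: the force rose at the end stop, and the picture shows it against the stop under the lever. The lever is at about +0.08 rad. Next I'll push the pin clockwise over the tape side, turning the tool with it.

```bash
cat > sweep.py <<'E'
from h import *
Rj=np.array([[np.cos(J[2]),np.sin(J[2])],[-np.sin(J[2]),np.cos(J[2])]])
D=17.
def pose(th,z=84,d=D,r=65.):
    u=np.array([np.cos(th),np.sin(th)]);t=np.array([-u[1],u[0]]);p=r*u+d*t
    return jw(p[0],p[1],z),quat(J[2]+th)
E
python3 - <<'E'
from sweep import *
ths=np.append(np.arange(.1,-3.14,-.2),-3.15)
bad=[t for t in ths if manip.solve_ik(*pose(t)) is None];print("bad",bad)
p,q=pose(.1,150,32);print(manip.solve_ik(p,q))
manip.move_ptp(p,q);print(manip.get_q());p,q=pose(.1,84,32);manip.movel(p,max_speed=.15)
f0=np.array(manip.get_wrist_force());print(manip.get_clock())
for t in ths:
    p,q=pose(t);manip.movel(p,q,max_speed=.06)
    f=np.array(manip.get_wrist_force())-f0;fj=Rj@f[:2]
    ft=fj@[-np.sin(t),np.cos(t)];print(round(t,2),fj.round(1),"tang",round(ft,1),manip.get_clock())
    if np.linalg.norm(fj)>20:break
E
```

```text
bad []
[-9.09758916e-02  2.96612163e-01  1.69399420e+00 -4.44089210e-16
  1.15098629e+00  3.06360942e+00]
[-9.07941111e-02  2.96454167e-01  1.69387407e+00  5.48817744e-05
  1.15107015e+00  3.06318341e+00]
25.775
0.1 [-1.2  0. ] tang 0.1 26.175Traceback (most recent call last):
  File "<stdin>", line 8, in <module>
cell.MotionError: the arm cannot follow that straight line within its joint ranges
```

```bash
sed -i 's/quat(J\[2\]+th)/quat(J[2]+th*.9-.25)/' sweep.py
python3 - <<'E'
from sweep import *
manip.movel(pose(.1,84,32)[0],max_speed=.15);manip.movel(pose(.1,130,34)[0],max_speed=.2)
p,q=pose(.1,130,34);s=np.array(manip.solve_ik(p,q));print(s)
s[5]=(s[5]+np.pi)%(2*np.pi)-np.pi
if s[5]>0:s[5]-=2*np.pi
print(s[5]);manip.move_joints(s.tolist());print(manip.get_tool_pos(),p)
p,q=pose(.1,84,32);manip.movel(p,q,max_speed=.15)
f0=np.array(manip.get_wrist_force());print(manip.get_clock())
for t in np.append(np.arange(.1,-3.14,-.2),-3.15):
    p,q=pose(t);manip.movel(p,q,max_speed=.06)
    f=np.array(manip.get_wrist_force())-f0;fj=Rj@f[:2]
    ft=fj@[-np.sin(t),np.cos(t)];print(round(t,2),fj.round(1),"tang",round(ft,1),manip.get_clock())
    if np.linalg.norm(fj)>20:break
print(manip.get_q())
E
```

```text
[-9.48065077e-02  3.17610058e-01  1.71926217e+00 -4.44089210e-16
  1.10472042e+00 -2.96340651e+00]
-2.9634065076822025
[0.52848408 0.06102865 0.13000934] [np.float64(0.5284637484232743), np.float64(0.06104736843646551), 0.13]
32.2083
0.1 [0.1 0.8] tang 0.8 32.6083
-0.1 [0.5 0.3] tang 0.3 32.9833
-0.3 [0.4 0.3] tang 0.4 33.3583
-0.5 [-0.   0.7] tang 0.6 33.7333
-0.7 [ 0.2 -0. ] tang 0.1 34.1083
-0.9 [0.  0.5] tang 0.3 34.4833
-1.1 [ 1.2 -0.2] tang 1.0 34.8583
-1.3 [ 0.4 -0.1] tang 0.4 35.2333
-1.5 [ 0.4 -0.8] tang 0.4 35.6083
-1.7 [1.  0.4] tang 0.9 35.9833
-1.9 [0.8 0.1] tang 0.7 36.3583
-2.1 [0.3 1.3] tang -0.4 36.7333
-2.3 [ 1.3 -0.4] tang 1.2 37.1083
-2.5 [ 1.9 -1. ] tang 2.0 37.4833
-2.7 [ 2.7 -0.2] tang 1.4 37.8583
-2.9 [ 2.4 -1.2] tang 1.7 38.2333
-3.1 [ 1.7 -2.6] tang 2.7 38.6083
-3.15 [ 2.6 -4.2] tang 4.2 38.8583
[-1.08988879e-02  5.85010554e-01  1.40658902e+00  2.56048154e-04
  1.14938217e+00  4.18601382e-02]
```

Run:
```python
from sweep import *
manip.movel(pose(-3.15,84,24)[0],max_speed=.1);manip.movel(pose(-3.15,190,24)[0],max_speed=.25)
manip.move_ptp([.42,-.2,.3],quat(J[2]-np.pi));print(manip.get_clock())
for c in("scene","top"):
    im,d=snapshot(c);cv2.imwrite(f"pics/{c}5.png",im)
    for k,z in(("lever_pin",.091),("book_center",.037),("jar_mid",.049),("tape_mid",.011)):
        for r in place_of(c,k)[:1]:
            w=at_z(c,r["at"],z);print(c,k,r["p"],(Rj@(w[:2]-J[:2])).round(4))
a=cv2.imread("pics/scene5.png")[230:370,260:430];b=cv2.imread("pics/top5.png")[170:310,200:370]
cv2.imwrite("pics/c5.png",cv2.resize(np.hstack([a,b]),None,fx=2.3,fy=2.3,interpolation=cv2.INTER_CUBIC))
```

```text
41.1917
scene lever_pin 0.61 [-0.0586  0.0067]
scene book_center 0.86 [0.053 0.167]
scene jar_mid 0.58 [-0.0266  0.069 ]
scene tape_mid 0.86 [-0.0243 -0.0686]
top lever_pin 0.86 [-0.0613  0.0039]
top book_center 0.82 [0.0706 0.1868]
top jar_mid 0.65 [ 0.0703 -0.0326]
top tape_mid 0.76 [-0.0335 -0.0741]
```

View pics/c5.png

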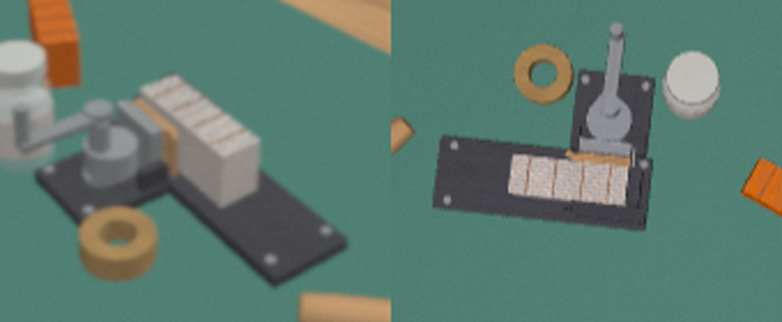

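The lever lies along jig −x at about −3.2 rad, well inside tolerance. The pad is pressed on the block, the block is still against the stop, and the jar and tape haven't moved. Handing in.

```bash
python3 -c "
from h import *
print(sign_off())"
```

```text
the job is handed in; nothing more can be done
None
```

I handed the job in at about 41 s of the 64 s allowed, with no verdict returned: the last pictures show the white block home against the end stop, the lever swung clockwise with its pin within about 0.1 rad of square, and the jar and tape where they were.

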